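Reset the breaker under the push-latch cover

TASK

The breaker inside the bench power box has tripped. With the fingertips only, press down on the free edge of the box's flush cover and let go so that it pops fully open, push the breaker's button fully home, then push the cover down again until it latches and stays shut flush by itself. Grasp and lift nothing, and leave the things lying around where they are.

Things in the scene. Friction and masses are not known exactly. Their poses are not given: they have to be found in the camera images.
- box: bench power box fixed to the bench: grey case 220 (x) x 240 (y) x 75 mm high; origin at the centre of its underside, x axis roughly away from the robot, y to its left. A cover 100 (x) x 110 (y) x 5 mm lies flush in the right part of its top, over a well 104 x 114 mm, 40 mm deep. Case top on the robot's side of the cover: bare for 73 mm. Left of the cover: two posts 18 mm tall and the capacitor
- cover (a joint): cover angle, rad. 0: latched flush; -0.05: lower stop; 1.5: open. Push-push latch: pressed past -0.045 and released, a latched cover is freed and springs up to 1.5 in about 1.5 s and stays there; an open one, swung down, pressed past -0.045 and released, latches at 0. So press right to the stop. Near the free edge the spring takes 3 N, working the latch up to 8 N; the stop is 5 mm down there
- cover_hinge (a point): point on the cover's hinge line, middle of its width, level with the case top, 75 mm above the bench. The hinge runs along the box's y at the cover's robot-side edge, so the free edge is the far one; when open the cover stands nearly upright, 100 mm tall, its outer face towards the robot
- cover_press (a point): point on the cover's outer face, 80 mm from the hinge line and 20 mm short of the free edge, middle of its width; moves with the cover; a good place to press
- button_top (a point): centre of the top of the breaker's round white button, 18 mm across, in the well under the cover. It goes straight down and stays where it is left; its top is 58 mm above the bench when fully home. The black breaker block around it is 34 x 34 mm, its top 55 mm above the bench
- button (a joint): how far the button is pressed in, m: starts at 0 to 0.003 (standing out), 0.008 is fully home (hard stop). It takes about 3 N and does not spring back
- capacitor: black upright cylinder 25 mm across, 40 mm tall, loose on the left part of the box top; origin at the centre of its underside
- heatsink: finned aluminium block 60 x 50 x 32 mm, loose on the bench to the right of the box; origin under its centre
- multimeter: handheld meter 150 x 75 x 43 mm lying on the bench left of the box; origin under its centre
- led_board: round white circuit board 90 mm across, 6 mm thick, lying beyond the far side of the box; origin under its centre
- led_board_small: round white circuit board 56 mm across, 6 mm thick, lying beyond the far side of the box; origin under its centre
- solder_spool: white spool 60 mm across, 40 mm tall, standing beyond the box to the right; origin under its centre
- driver: screwdriver 200 mm long, lying on the bench far to the right of the box; origin under its middle
- fan: square black fan 60 x 60 x 25 mm, lying beyond the box to the left; origin under its centre

How it is judged:
By the outcome, as a careful person would: the job done as asked, in the order asked, and still so for the second after the job is handed in, with the robot touching nothing.
It also fails if it takes over 51 s, if anything falls off the work surface, if the arm or the gripper's body presses on something with over 40 N, if the wrist force passes 120 N, or if a joint passes its speed limit or range.

ROBOT

A 6-joint arm with a two-finger parallel gripper is mounted at the origin on the work surface. World frame = base frame: x ahead of the robot, y to its left, z up, the work surface at z = 0. Lengths are in m, angles in rad, forces in N, time in s.
With the tool pointing down it reaches from about 0.35 to 0.775 m from the base axis. Payload 7.3 kg.
Tool frame: the origin (TCP) lies between the finger pads; the fingertips stand 14 mm ahead of it and the grasp point (between the pads) lies 5 mm behind it; z points along the fingers, y is the direction in which the jaws open and shut (so a half turn about z gives the same grasp; the last joint's range is limited). The gripper opens to 92 mm and grips with 3 to 60 N. Pads are 19 mm wide; open, the fingers measure 130 mm over their backs; the gripper's body (75 mm by 190 mm) begins 47 mm behind the grasp point.
Start: joints at [1.189, 0.342, 1.524, -0, 1.275, -0.146], TCP at [0.123, 0.51, 0.201] pointing down, gripper open.
Joint ranges: [-2.53, 2.53], [-0.77, 2.02], [0.04, 2.7], [-1, 4.14], [0.28, 2.66], [-3.11, 3.11]. Speed limits (rad/s): [2.57, 2.57, 3.14, 3.14, 3.14, 3.14].

INTERFACE

Orientations are given as [roll, pitch, yaw] about the fixed x, y, z axes, in that order (R = Rz(yaw) Ry(pitch) Rx(roll)).
In Python, from cell import robot gives the robot as it stands.
- The arm moves only by the shell command python3 -m creep 'ROWS' [FORCE]. ROWS is JSON, a list that holds one entry, the list of rows, each a list of 7 numbers: the shift along the tool's x, y, z in cm, then the turn, a rotation vector about the tool's x, y, z in degrees, then the gripper command: -1 is shut, 1 is fully open, values between are in proportion. In form: [[[tx, ty, tz, wx, wy, wz, gripper], ...]]. A call has 1 to 8 rows; each row is the pose to reach, as a shift and turn from the pose measured when the call began, along the tool's axes at that moment; what a row does not reach only later rows make up. A row lasts 1/10 s, in which the tool goes at most 50 mm and 8.59 degrees, less where a joint would pass 70% of its speed; a pose out of reach is approached as far as the arm can. A call with a gripper value outside its range is refused whole. The fingers move at their own pace and stop on an object; FORCE is the grip in N (left out, the last holds). Time passes only in rows, so rows that repeat a pose let the fingers close. It gives the time, the measured TCP pose, the force and the opening at its end, in the units of the state.
- robot.observe(): the state, without advancing time (a new reading comes with each control period).
- robot.read_camera(name): name is "scene" or "top" or "wrist"; returns the picture (480x640x3 uint8, red, green, blue); there is no depth.
- robot.camera_params(name): a dict with "camera_matrix" (3x3 intrinsics, pixels), "R" (3x3) and "t" (3): a world point X has camera coordinates R X + t. Camera axes: x right, y down, z forward; pixel columns grow to the right and rows downward; lengths in m; the calibration is good to about 2 mm. A picture is of the moment at which its call begins: read the wrist's pose just before it. camera_params takes no time and is no camera call; for the wrist camera it gives the pose at the moment of the call.
- robot.hand_in(): hands the job in, once; it reports no verdict.
Trained networks look in the newest picture that a camera, given by its name, has taken for a name from the list of things; names that differ only in an ending like _2 or _b are one class to them, and where a whole thing is asked for, a point or a joint stands for the part that bears it (a point fixed in the world has none). Each returns a list of dicts, best first, with "score" (0 to 1); they miss things now and then, are a little off and sometimes report something else, mostly with a low value. They report only what shows in the picture. A call takes as long as a camera call.
- robot.look_for(camera, label): "centre" ([x, y, z] in m, in the coordinates of the camera as it stood for that picture, good to about 4 mm: the middle of the surface that is visible of it).
- robot.masks_of(camera, label): "mask" (480x640 bool, what is visible of it).
The state is a dict: "time": time; "qpos": joint angles; "qvel": joint speeds; "joint_efforts": joint torques, N m; "tool_pos": TCP position; "tool_rot": TCP orientation; "contact_force": force on the tool from outside, world axes, zero at the start; "torque": the same for the moment, N m; "opening": finger opening in m.
Only numpy, scipy, OpenCV 4.12 (cv2) and the standard library are available. Lean on these libraries where they do the work, as an engineer would, in place of code of your own. Each camera call takes 0.05 s, during which the arm holds its last target.

## Working session

There is one attempt and no reset: what is moved stays moved. The work goes in short steps, Python scripts to look and compute and a shell command to move; the robot and the scene stay as the last step left them, time stands still between calls to the robot, and variables do not carry over. Pictures are saved under pics/ and viewed, and the job is handed in when it is done.

```bash
ls; mkdir -p pics; cat > h.py <<'E'
import numpy as np, cv2
from cell import robot
from scipy.spatial.transform import Rotation as Rn
def snap(cam,fn):
    im=robot.read_camera(cam); cv2.imwrite('pics/'+fn,im[:,:,::-1]); return im
def toworld(cam,c):
    p=robot.camera_params(cam); R=np.array(p['R']);t=np.array(p['t']); return R.T@(np.array(c)-t)
def pix(cam,X):
    p=robot.camera_params(cam); c=np.array(p['R'])@np.array(X)+np.array(p['t']); u=np.array(p['camera_matrix'])@c; return u[:2]/u[2]
def ray(cam,uv,z):
    p=robot.camera_params(cam); R=np.array(p['R']);t=np.array(p['t'])
    o=-R.T@t; d=R.T@np.linalg.inv(np.array(p['camera_matrix']))@np.array([uv[0],uv[1],1.]); return o+d*(z-o[2])/d[2]
E
python3 - <<'E'
from h import *
np.set_printoptions(precision=4,suppress=True)
s=robot.observe(); print(s['time'],s['tool_pos'],s['tool_rot'],s['contact_force'])
snap('top','top0.png');snap('scene','scene0.png')
for l in ['box','cover','cover_press','capacitor']:
    r=robot.look_for('top',l)
    for d in r[:2]: print(l,round(d['score'],2),toworld('top',d['centre']))
m=robot.masks_of('top','cover')
for d in m[:2]:
    c=max(cv2.findContours(d['mask'].astype('uint8'),0,2)[0],key=cv2.contourArea)
    b=cv2.boxPoints(cv2.minAreaRect(c)); print(d['score'],b,[ray('top',q,.075) for q in b])
print(robot.observe()['time'])
E
```

```text
pics
0.0 [0.1225 0.5101 0.2006] [-3.14   -0.0002  2.9058] [-0.5975  0.9889  0.8262]
box 0.56 [ 0.5479 -0.0391  0.0741]
box 0.37 [0.6831 0.0926 0.0067]
cover 0.66 [0.6843 0.09   0.0069]
cover 0.64 [ 0.5818 -0.0811  0.0764]
cover_press 0.6 [ 0.5733 -0.0811  0.0741]
0.77 [[326.3846 241.0769]
 [373.4308 228.2461]
 [385.2923 271.7385]
 [338.2461 284.5692]] [array([ 0.6122, -0.012 ,  0.075 ]), array([ 0.6444, -0.1194,  0.075 ]), array([ 0.5445, -0.1468,  0.075 ]), array([ 0.5132, -0.0405,  0.075 ])]
0.35
```

View pics/top0.png

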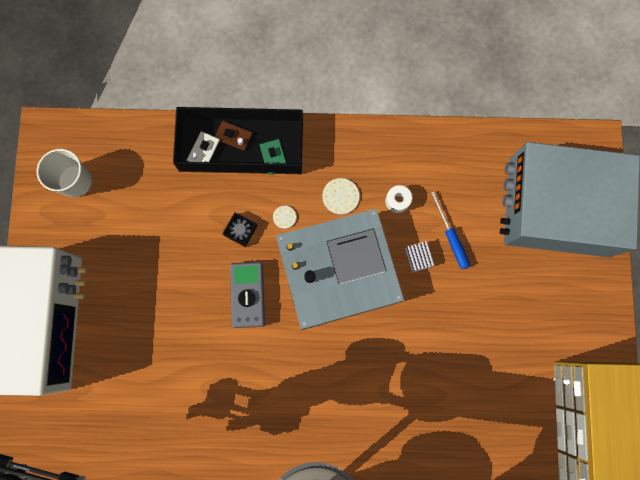

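View pics/scene0.png

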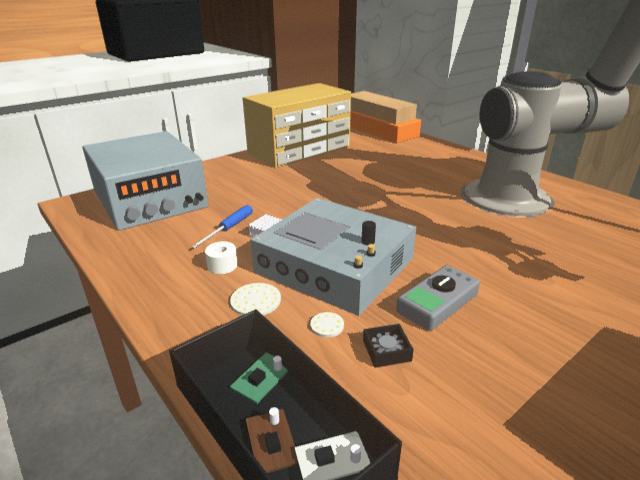

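The top view shows the cover at pixels (326–385, 228–285), with its hinge edge towards the bottom (robot side). The capacitor is at (310,276) and the posts are at (290,246) and (295,265). The network's first "cover" hit is the led_board at (0.684, 0.09), which is wrong. The second hit agrees with the mask. I'll work out the hover move next.

```bash
cat >> h.py <<'E'
np.set_printoptions(precision=3,suppress=True)
def goal(pos,yaw,tilt=0.):
    """tool x along box x(yaw) ; tilt>0: body leans toward +box x (far side). prints shift cm, rotvec deg"""
    s=robot.observe(); R0=Rn.from_euler('xyz',s['tool_rot']); 
    Rg=Rn.from_euler('z',yaw)*Rn.from_euler('y',np.radians(tilt))*Rn.from_euler('x',np.pi)
    d=R0.inv().apply(np.array(pos)-s['tool_pos'])*100
    w=(R0.inv()*Rg).as_rotvec(degrees=True)
    print('shift cm',d,'rot deg',w)
E
python3 - <<'E'
from h import *
s=robot.observe();R0=Rn.from_euler('xyz',s['tool_rot']).as_matrix()
p=robot.camera_params('wrist'); R=np.array(p['R']);t=np.array(p['t']); o=-R.T@t
print('cam in tool',R0.T@(o-s['tool_pos']),'axis',R0.T@R.T[:,2]); print(np.array(p['camera_matrix']))
goal([.56,-.075,.27],.28)
E
```

```text
cam in tool [ 0.08  -0.001 -0.183] axis [-0.292  0.     0.956]
[[389.557   0.    321.814]
 [  0.    389.557 248.375]
 [  0.      0.      1.   ]]
shift cm [-56.205 -46.701  -6.868] rot deg [ -0.007   0.024 150.446]
```

```bash
python3 -m creep '[[[-56.2,-46.7,-6.9,0,0,150.4,-1],[-56.2,-46.7,-6.9,0,0,150.4,-1],[-56.2,-46.7,-6.9,0,0,150.4,-1],[-56.2,-46.7,-6.9,0,0,150.4,-1],[-56.2,-46.7,-6.9,0,0,150.4,-1],[-56.2,-46.7,-6.9,0,0,150.4,-1],[-56.2,-46.7,-6.9,0,0,150.4,-1],[-56.2,-46.7,-6.9,0,0,150.4,-1]]]' 20
python3 -c "
from h import *
goal([.56,-.075,.27],.28)"
```

```text
time: 1.15
tool_pos: [0.3618, 0.1897, 0.2394]
tool_rot: [3.141, -0.0, 1.7]
contact_force: [1.2, 1.1, 0.6]
opening: 0.0323
shift cm [-28.795  16.258  -3.046] rot deg [ 0.043 -0.047 81.341]
```

```bash
python3 -m creep '[[[-28.8,16.3,-3,0,0,81.3,-1],[-28.8,16.3,-3,0,0,81.3,-1],[-28.8,16.3,-3,0,0,81.3,-1],[-28.8,16.3,-3,0,0,81.3,-1],[-28.8,16.3,-3,0,0,81.3,-1],[-28.8,16.3,-3,0,0,81.3,-1],[-28.8,16.3,-3,0,0,81.3,-1],[-28.8,16.3,-3,0,0,81.3,-1]]]'
python3 -m creep '[[[0,0,0,0,0,13,-1],[0,0,0,0,0,13,-1],[0,0,0,0,0,13,-1]]]'
python3 - <<'E'
from h import *
goal([.56,-.075,.27],.28)
snap('wrist','w1.png')
for l in ['cover','cover_press']:
    for d in robot.look_for('wrist',l)[:2]: print(l,d['score'],toworld('wrist',d['centre']))
for d in robot.masks_of('wrist','cover')[:1]:
    c=max(cv2.findContours(d['mask'].astype('uint8'),0,2)[0],key=cv2.contourArea)
    b=cv2.boxPoints(cv2.minAreaRect(c)); print(d['score']);print(b,np.array([ray('wrist',q,.075) for q in b]))
E
```

```text
time: 1.95
tool_pos: [0.5623, -0.079, 0.2687]
tool_rot: [3.14, -0.001, 0.495]
contact_force: [-0.4, 0.3, -0.5]
opening: 0.0003
time: 2.25
tool_pos: [0.5623, -0.0792, 0.2684]
tool_rot: [3.141, -0.0, 0.267]
contact_force: [-0.0, -0.9, -0.3]
opening: 0.0007
shift cm [-0.108 -0.468 -0.156] rot deg [ 0.045 -0.018 -0.718]
cover 0.91 [ 0.581 -0.081  0.081]
cover 0.59 [0.68  0.093 0.006]
cover_press 0.87 [ 0.579 -0.082  0.076]
0.72
[[268.636 145.686]
 [384.972 143.491]
 [386.932 247.379]
 [270.596 249.574]] [[ 0.61  -0.015  0.075]
 [ 0.641 -0.119  0.075]
 [ 0.545 -0.153  0.075]
 [ 0.512 -0.04   0.075]]
```

View pics/w1.png

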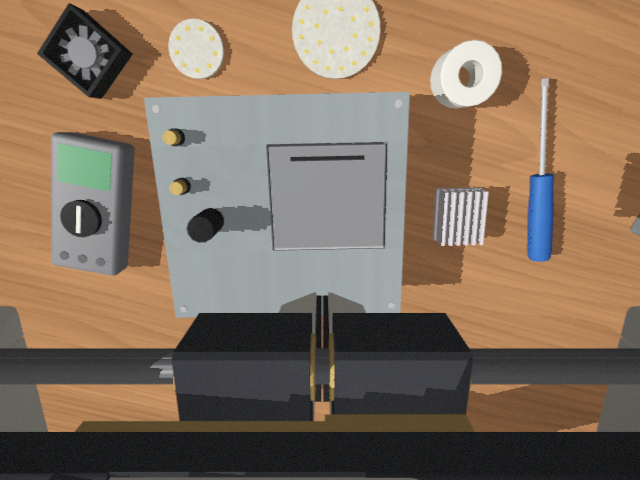

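The wrist view shows the cover corners at about (267,143), (386,142), (384,249) and (272,250), with the marked slot near the free (far) edge. The right side of the cover is clear.

```bash
python3 - <<'E'
from h import *
q=np.array([ray('wrist',u,.075) for u in [(267,143),(386,142),(384.5,249),(272.5,249.8)]]); print(q)
c=q.mean(0); fx=(q[0]+q[1]-q[2]-q[3])/2; fy=(q[0]+q[3]-q[1]-q[2])/2
print(c,np.linalg.norm(fx),np.linalg.norm(fy),np.arctan2(fx[1],fx[0]),np.arctan2(-fy[0],fy[1]))
b=np.array([ray('wrist',u,.075) for u in [(155.5,109),(398.5,103.5),(391,305.5),(183,309)]]); print(b) #screws
fx2=(b[0]+b[1]-b[2]-b[3])/2;fy2=(b[0]+b[3]-b[1]-b[2])/2
print(b.mean(0),np.arctan2(fx2[1],fx2[0]),np.arctan2(-fy2[0],fy2[1]))
yaw=.283
for p in [(c+.03*np.array([np.cos(yaw),np.sin(yaw),0]))]: print('press',p); goal([p[0],p[1],.1],yaw)
E
```

```text
[[ 0.612 -0.012  0.075]
 [ 0.643 -0.119  0.075]
 [ 0.543 -0.151  0.075]
 [ 0.512 -0.042  0.075]]
[ 0.578 -0.081  0.075] 0.104680352748722 0.11242187682072302 0.2933947123655162 0.2782310605684108
[[ 0.614  0.092  0.075]
 [ 0.678 -0.12   0.075]
 [ 0.485 -0.177  0.075]
 [ 0.422  0.035  0.075]]
[ 0.55  -0.042  0.075] 0.2898775872904793 0.2902932602896167
press [ 0.606 -0.073  0.075]
shift cm [ 4.398  0.572 16.881] rot deg [ 0.059 -0.046 -0.713]
```

```bash
python3 -m creep '[[[4.4,0.6,16,0,0,-1.2,-1],[4.4,0.6,16.5,0,0,-1.2,-1],[4.4,0.6,16.9,0,0,-1.2,-1],[4.4,0.6,16.9,0,0,-1.2,-1],[4.4,0.6,16.9,0,0,-1.2,-1],[4.4,0.6,16.9,0,0,-1.2,-1]]]'
python3 - <<'E'
from h import *
goal([.6065,-.073,.086],.289)
snap('wrist','w2.png')
E
```

```text
time: 3.05
tool_pos: [0.6067, -0.073, 0.1005]
tool_rot: [3.14, -0.001, 0.292]
contact_force: [0.2, 0.6, 0.6]
opening: 0.0003
shift cm [-0.026 -0.008  1.451] rot deg [ 0.071 -0.065  0.198]
```

View pics/w2.png

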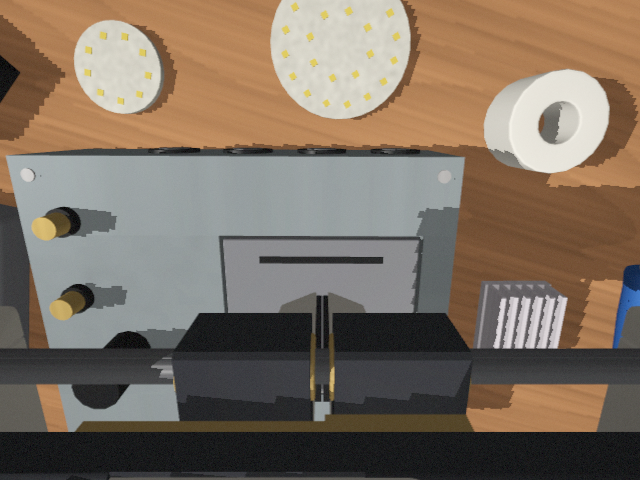

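The fingertips (322,300) are over the middle of the cover, just short of its slot (260–383, 260). Pressing now.

```bash
python3 -m creep '[[[0,0,0.6,0,0,0,-1],[0,0,1.0,0,0,0,-1],[0,0,1.2,0,0,0,-1],[0,0,1.4,0,0,0,-1],[0,0,1.5,0,0,0,-1],[0,0,1.6,0,0,0,-1],[0,0,1.6,0,0,0,-1]]]'
```

```text
time: 3.8
tool_pos: [0.6073, -0.0732, 0.0855]
tool_rot: [3.139, -0.003, 0.292]
contact_force: [-0.5, 0.3, -1.0]
opening: 0.0004
```

```bash
python3 -m creep '[[[0,0,0.1,0,0,0,-1],[0,0,0.2,0,0,0,-1],[0,0,0.2,0,0,0,-1]]]'; python3 -m creep '[[[0,0,0.2,0,0,0,-1],[0,0,0.3,0,0,0,-1],[0,0,0.3,0,0,0,-1]]]'
```

```text
time: 4.1
tool_pos: [0.6072, -0.0732, 0.0833]
tool_rot: [3.139, -0.003, 0.292]
contact_force: [0.7, -0.4, -0.9]
opening: 0.0003
time: 4.4
tool_pos: [0.6071, -0.0732, 0.0801]
tool_rot: [3.14, -0.002, 0.292]
contact_force: [-1.0, 0.5, 0.2]
opening: 0.0003
```

```bash
python3 - <<'E'
from h import *
print(robot.observe()['contact_force'],robot.observe()['time'])
snap('wrist','w3.png');im=snap('scene','s3.png');print(robot.observe()['contact_force'])
cv2.imwrite('pics/s3c.png',cv2.resize(im[130:330,220:460,::-1],None,fx=3,fy=3)[:600])
E
```

```text
[-0.975  0.514  0.203] 4.4
[-0.01   0.561 -0.225]
```

View pics/s3c.png

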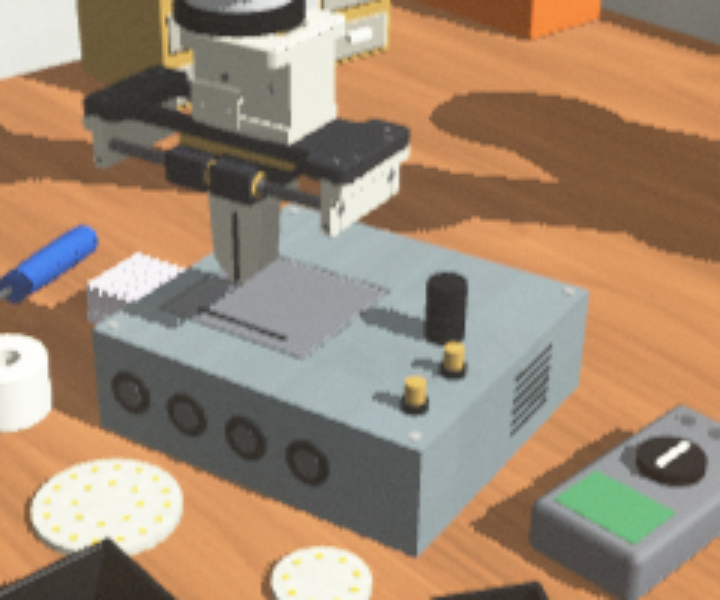

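View pics/w3.png

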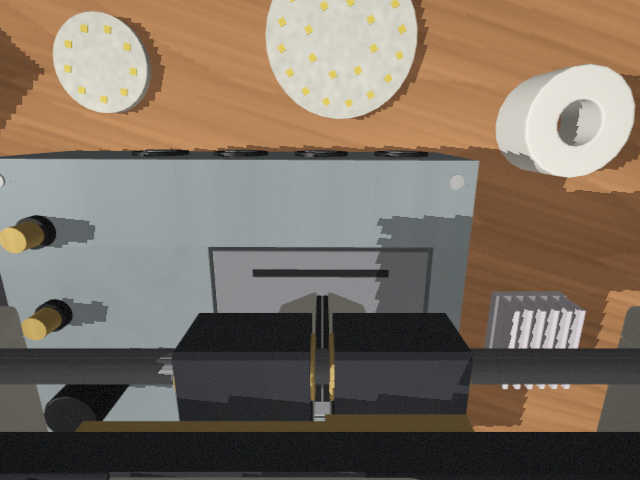

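```bash
python3 - <<'E'
from h import *
s=robot.observe();R0=Rn.from_euler('xyz',s['tool_rot'])
for L in (.014,0,-.005,-.03): 
    P=R0.apply([0,0,L])+s['tool_pos']; u=pix('scene',P); print(L,P,u,(u-[220,130])*3, pix('wrist',P))
for q in [(.612,-.012,.075),(.643,-.119,.075),(.543,-.151,.075),(.512,-.042,.075)]: print((pix('scene',q)-[220,130])*3)
for d in robot.masks_of('scene','capacitor')[:1]: print(np.argwhere(d['mask']).mean(0))
for d in robot.look_for('scene','cover')[:2]: print(d['score'],toworld('scene',d['centre']))
for d in robot.look_for('scene','box')[:2]: print(d['score'],toworld('scene',d['centre']))
for d in robot.look_for('wrist','cover')[:2]: print(d['score'],toworld('wrist',d['centre']))
E
```

```text
0.014 [ 0.607 -0.073  0.066] [302.174 238.562] [246.523 325.687] [320.632 280.033]
0 [ 0.607 -0.073  0.08 ] [302.001 232.228] [246.002 306.685] [320.529 290.249]
-0.005 [ 0.607 -0.073  0.085] [301.938 229.941] [245.813 299.823] [320.489 294.239]
-0.03 [ 0.607 -0.073  0.11 ] [301.618 218.304] [244.855 264.912] [320.254 317.56 ]
[301.019 355.223]
[159.102 304.379]
[252.259 241.846]
[389.946 285.955]
[233.089 367.946]
0.85 [ 0.586 -0.075  0.076]
0.77 [0.605 0.003 0.07 ]
0.6 [0.65  0.201 0.016]
0.83 [ 0.611 -0.069  0.077]
```

```bash
python3 - <<'E'
from h import *
s=robot.observe();R0=Rn.from_euler('xyz',s['tool_rot'])
for x in (-.0095,.0095):
  for L in (.014,0,-.01,-.02,-.03): 
    P=R0.apply([x,0,L])+s['tool_pos']; u=pix('scene',P); print(x,L,(u-[220,130])*3, pix('wrist',P))
im=cv2.imread('pics/w3.png'); cv2.imwrite('pics/w3c.png',cv2.resize(im[240:420,220:420],None,fx=3.3,fy=3.3))
E
python3 -m creep '[[[0,0,0.2,0,0,0,-1],[0,0,0.4,0,0,0,-1],[0,0,0.4,0,0,0,-1]]]'
```

```text
-0.0095 0.014 [255.121 319.411] [320.617 296.054]
-0.0095 0 [254.676 300.5  ] [320.515 307.193]
-0.0095 -0.01 [254.355 286.806] [320.433 316.101]
-0.0095 -0.02 [254.029 272.952] [320.342 325.943]
-0.0095 -0.03 [253.7   258.937] [320.242 336.875]
0.0095 0.014 [237.628 331.885] [320.58  263.502]
0.0095 0 [237.035 312.783] [320.472 272.734]
0.0095 -0.01 [236.605 298.946] [320.385 280.14 ]
0.0095 -0.02 [236.17  284.947] [320.289 288.348]
0.0095 -0.03 [235.729 270.782] [320.182 297.495]
time: 5.0
tool_pos: [0.607, -0.0732, 0.0759]
tool_rot: [3.14, -0.002, 0.292]
contact_force: [0.3, 0.3, -0.5]
opening: 0.0008
```

View pics/w3c.png

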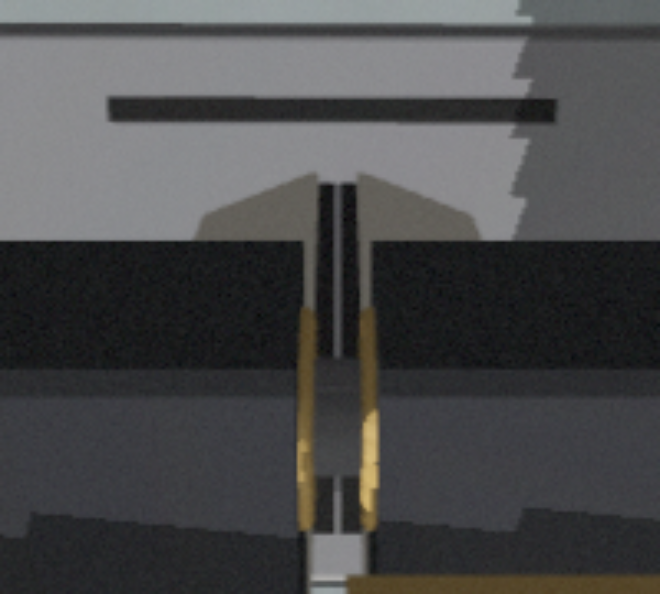

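Both cameras put the closed fingertips about 2 cm short of the TCP instead of 14 mm ahead of it. The missing contact force fits that. I'll go by what is seen and felt.

```bash
python3 -m creep '[[[0,0,0.4,0,0,0,-1],[0,0,0.8,0,0,0,-1],[0,0,1.2,0,0,0,-1],[0,0,1.4,0,0,0,-1],[0,0,1.4,0,0,0,-1]]]'
python3 - <<'E'
from h import *
snap('wrist','w4.png');im=snap('scene','s4.png');print(robot.observe()['contact_force'])
cv2.imwrite('pics/s4c.png',cv2.resize(im[130:330,220:460,::-1],None,fx=3,fy=3)[:600])
E
```

```text
time: 5.5
tool_pos: [0.6068, -0.0731, 0.0614]
tool_rot: [3.14, -0.001, 0.292]
contact_force: [-0.5, -0.6, 0.1]
opening: 0.0006
[0.224 0.274 0.096]
```

View pics/s4c.png

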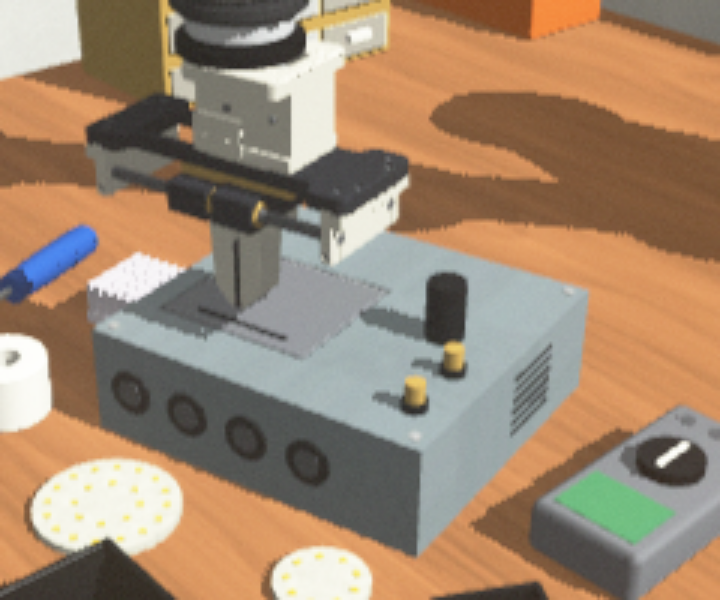

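View pics/w4.png

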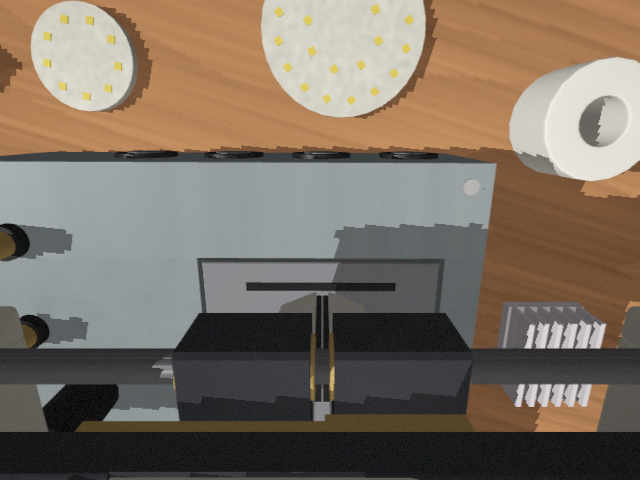

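```bash
python3 -m creep '[[[0,0,0.2,0,0,0,-1],[0,0,0.5,0,0,0,-1],[0,0,0.5,0,0,0,-1]]]'; python3 -m creep '[[[0,0,0.2,0,0,0,-1],[0,0,0.3,0,0,0,-1],[0,0,0.3,0,0,0,-1]]]'
```

```text
time: 5.9
tool_pos: [0.6068, -0.0731, 0.0565]
tool_rot: [3.14, -0.001, 0.292]
contact_force: [-0.8, 0.4, 0.3]
opening: 0.0004
time: 6.2
tool_pos: [0.6067, -0.0731, 0.0533]
tool_rot: [3.14, -0.001, 0.292]
contact_force: [-0.2, 0.1, 0.3]
opening: 0.0006
```

```bash
python3 -m creep '[[[0,0,0.2,0,0,0,-1],[0,0,0.3,0,0,0,-1],[0,0,0.3,0,0,0,-1]]]';  python3 -m creep '[[[0,0,0.2,0,0,0,-1],[0,0,0.2,0,0,0,-1],[0,0,0.2,0,0,0,-1]]]'; python3 - <<'E'
from h import *
im=snap('scene','s5.png')
cv2.imwrite('pics/s5c.png',cv2.resize(im[150:270,240:400,::-1],None,fx=5,fy=5)[:600])
E
```

```text
time: 6.5
tool_pos: [0.6066, -0.0731, 0.0501]
tool_rot: [3.14, -0.001, 0.292]
contact_force: [-0.2, 1.4, 0.1]
opening: 0.0006
time: 6.8
tool_pos: [0.6068, -0.0731, 0.0484]
tool_rot: [3.14, -0.001, 0.292]
contact_force: [-1.4, 0.6, 2.9]
opening: 0.0003
```

View pics/s5c.png

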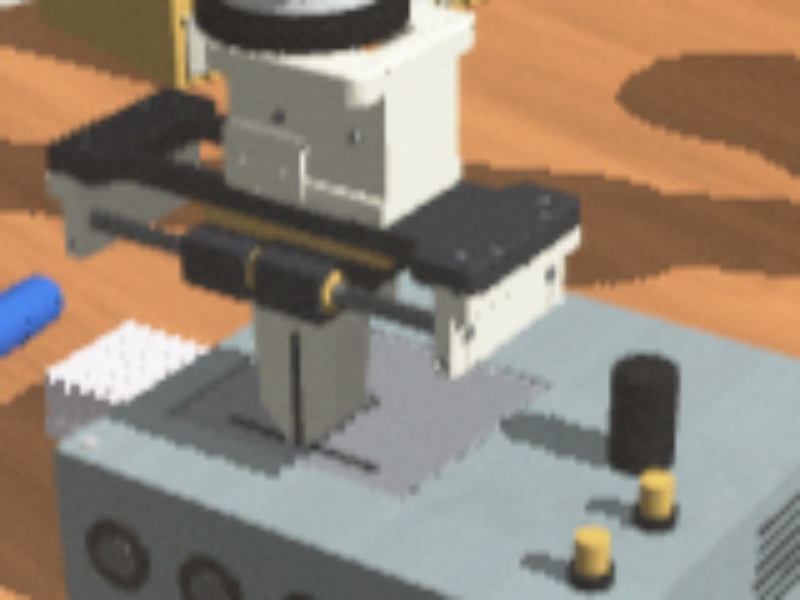

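Contact was felt at TCP z ≈ 0.0495 (2.9 N), so the fingertips are about 26 mm behind the reported TCP. Pressing on to the stop.

```bash
python3 -m creep '[[[0,0,0.15,0,0,0,-1],[0,0,0.3,0,0,0,-1],[0,0,0.3,0,0,0,-1]]]';  python3 -m creep '[[[0,0,0.1,0,0,0,-1],[0,0,0.2,0,0,0,-1],[0,0,0.2,0,0,0,-1]]]'
```

```text
time: 7.15
tool_pos: [0.6069, -0.0731, 0.0461]
tool_rot: [3.14, -0.002, 0.292]
contact_force: [-2.1, 0.2, 8.0]
opening: 0.0006
time: 7.45
tool_pos: [0.607, -0.0732, 0.0459]
tool_rot: [3.139, -0.002, 0.292]
contact_force: [-5.4, 1.2, 15.0]
opening: 0.0006
```

The stop is reached (15 N, depth unchanged). Letting go: up and away to the far side.

```bash
python3 -m creep '[[[1,0,-3,0,0,0,-1],[4,0,-7,0,0,0,-1],[7,0,-11,0,0,0,-1],[8,0,-15,0,0,0,-1],[8,0,-18,0,0,0,-1],[8,0,-20,0,0,0,-1],[8,0,-20,0,0,0,-1],[8,0,-20,0,0,0,-1]]]';  python3 -m creep '[[[0,0,0,0,0,0,-1],[0,0,0,0,0,0,-1],[0,0,0,0,0,0,-1],[0,0,0,0,0,0,-1],[0,0,0,0,0,0,-1],[0,0,0,0,0,0,-1],[0,0,0,0,0,0,-1],[0,0,0,0,0,0,-1]]]'
python3 - <<'E'
from h import *
im=snap('scene','s6.png'); snap('wrist','w6.png')
for cam in('wrist','scene'):
  for l in ('button_top','cover_press','cover_hinge'):
    for d in robot.look_for(cam,l)[:2]: print(cam,l,d['score'],toworld(cam,d['centre']))
E
```

```text
time: 8.25
tool_pos: [0.6827, -0.0498, 0.2449]
tool_rot: [3.14, -0.001, 0.292]
contact_force: [-0.3, 0.4, -0.5]
opening: 0.0004
time: 9.05
tool_pos: [0.6827, -0.0498, 0.2449]
tool_rot: [3.14, -0.001, 0.292]
contact_force: [-0.7, 0.4, 0.3]
opening: 0.0007
wrist button_top 0.27 [ 0.642 -0.311  0.021]
wrist cover_press 0.56 [ 0.536 -0.093  0.146]
wrist cover_hinge 0.54 [ 0.535 -0.097  0.149]
scene button_top 0.56 [ 0.599 -0.077  0.062]
scene button_top 0.15 [ 0.601 -0.236  0.032]
scene cover_press 0.98 [ 0.54  -0.087  0.122]
scene cover_press 0.17 [ 0.601 -0.235  0.031]
scene cover_hinge 0.78 [ 0.536 -0.089  0.125]
scene cover_hinge 0.53 [0.684 0.094 0.002]
```

View pics/s6.png

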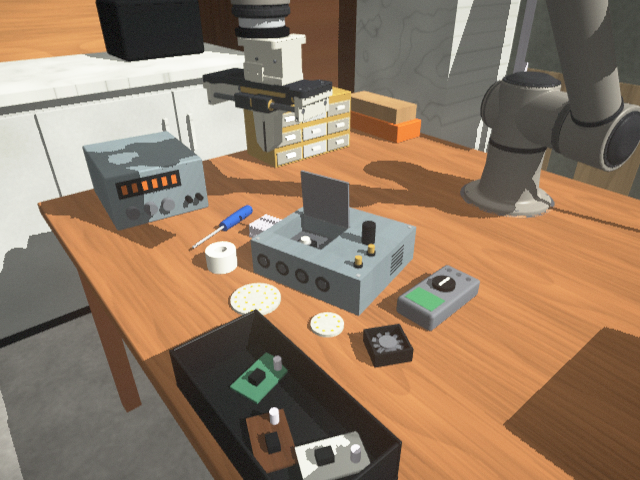

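View pics/w6.png

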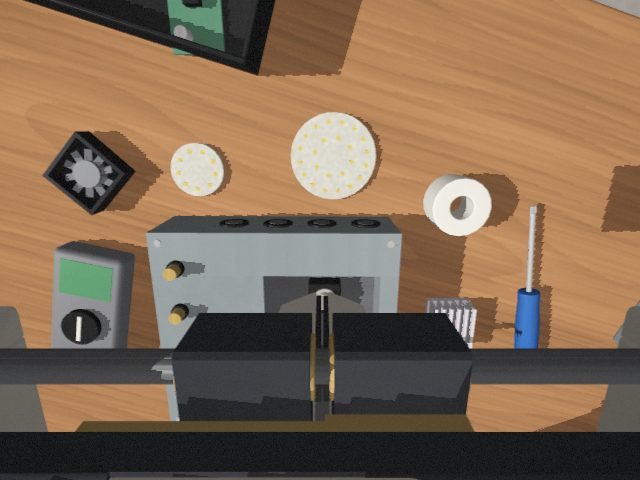

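The cover stands fully open. In the wrist view the white button shows at about (323,293), partly hidden by the fingers. I'll move back for a clear view.

```bash
python3 -m creep '[[[-4,0,0,0,0,0,-1],[-9,0,0,0,0,0,-1],[-9,0,0,0,0,0,-1],[-9,0,0,0,0,0,-1]]]'
python3 - <<'E'
from h import *
im=snap('wrist','w7.png')
for l in ('button_top',):
    for d in robot.look_for('wrist',l)[:2]: print(l,d['score'],toworld('wrist',d['centre']))
    for d in robot.masks_of('wrist',l)[:2]:
        m=d['mask'];a=np.argwhere(m); print(d['score'],len(a),a.mean(0),a.min(0),a.max(0))
cv2.imwrite('pics/w7c.png',cv2.resize(im[120:320,220:440,::-1],None,fx=3,fy=3))
E
```

```text
time: 9.85
tool_pos: [0.5961, -0.076, 0.2456]
tool_rot: [3.139, -0.002, 0.291]
contact_force: [0.8, 0.2, -0.2]
opening: 0.0003
0.59 257 [214.564 323.459] [206 315] [223 332]
```

View pics/w7c.png

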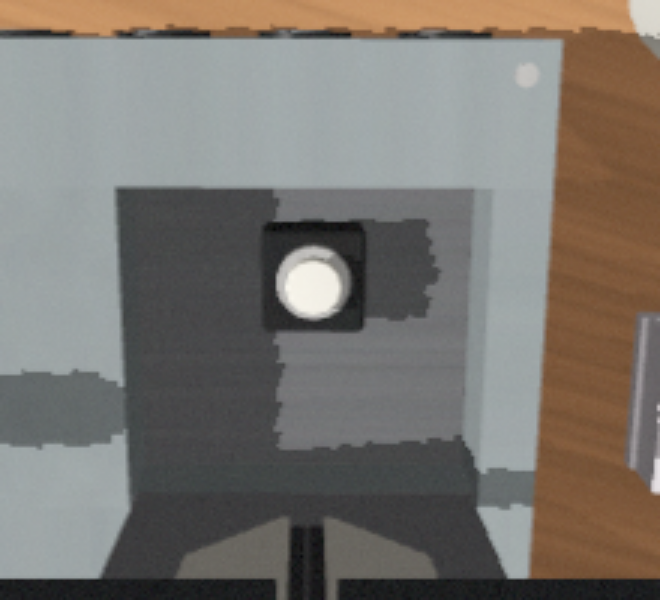

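The well is open and the button top is at wrist pixel (324,217). Next I compute its position and the gripper's clearance to the capacitor and cover.

```bash
python3 - <<'E'
from h import *
from scipy.optimize import fsolve
B=ray('wrist',(324,216.7),.064); print('button',B)
H=np.array([.530,-.095]); ex=np.array([np.cos(.289),np.sin(.289)]);ey=np.array([-ex[1],ex[0]])
loc=lambda p:((np.array(p[:2])-H)@ex,(np.array(p[:2])-H)@ey)
print('button local to hinge',loc(B))
for d in robot.look_for('scene','capacitor')[:1]: C=toworld('scene',d['centre']); print('cap',d['score'],C,loc(C))
for d in robot.look_for('top','cover_press')[:1]: C=toworld('top',d['centre']); print('cp',d['score'],C,loc(C))
# well corners in w7 crop
for u in [(117,188),(490,188)]: p=ray('wrist',(220+u[0]/3,120+u[1]/3),.075); print('well far',loc(p))
# bracket bottom, at s5: TCP pose
T=np.array([.6068,-.0731,.0484]); R0=Rn.from_euler('xyz',[3.14,-.001,.292])
for x in(0.,.02,.035):
    f=lambda v:pix('scene',R0.apply([x,v[0],v[1]])+T)-np.array([330,225]); print('bracket',x,fsolve(f,[-.08,-.06]))
goal([B[0],B[1],.1],.289)
E
```

```text
button [ 0.598 -0.079  0.064]
button local to hinge (np.float64(0.06962111520674577), np.float64(-0.00405308109453399))
cap 0.82 [0.538 0.032 0.098] (np.float64(0.043627119580915294), np.float64(0.11941614563221707))
cp 0.6 [ 0.573 -0.081  0.074] (np.float64(0.04547752602212197), np.float64(0.0009917754807733637))
well far (np.float64(0.10279243782064787), np.float64(0.05519188409698196))
well far (np.float64(0.10320691078639413), np.float64(-0.057002187155273575))
bracket 0.0 [-0.063 -0.067]
bracket 0.02 [-0.076 -0.08 ]
bracket 0.035 [-0.086 -0.09 ]
shift cm [-0.124  0.304 14.485] rot deg [ 0.129 -0.132  0.229]
```

```bash
python3 -m creep '[[[0.1,0.3,0,0,0,0.2,-1],[0.1,0.3,4,0,0,0.2,-1],[0.1,0.3,8,0,0,0.2,-1],[0.1,0.3,12,0,0,0.2,-1],[0.1,0.3,15,0,0,0.2,-1],[0.1,0.3,17.5,0,0,0.2,-1],[0.1,0.3,18.5,0,0,0.2,-1],[0.1,0.3,18.5,0,0,0.2,-1]]]'
python3 - <<'E'
from h import *
goal([.598,-.079,.038],.289)
im=snap('wrist','w8.png');snap('scene','s8.png')
cv2.imwrite('pics/s8c.png',cv2.resize(robot.read_camera('scene')[150:270,240:400,::-1],None,fx=5,fy=5)[:600])
E
```

```text
time: 10.9
tool_pos: [0.5998, -0.0783, 0.0585]
tool_rot: [3.141, -0.0, 0.29]
contact_force: [0.1, -0.5, 0.4]
opening: 0.0003
shift cm [-0.193  0.016  2.045] rot deg [ 0.051 -0.004  0.032]
```

View pics/w8.png

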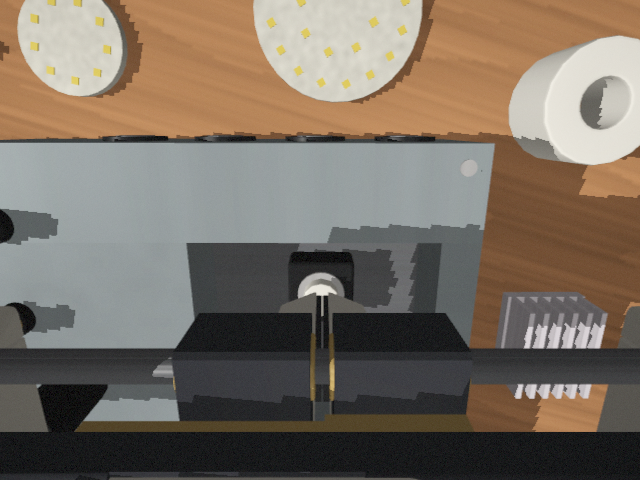

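View pics/s8c.png

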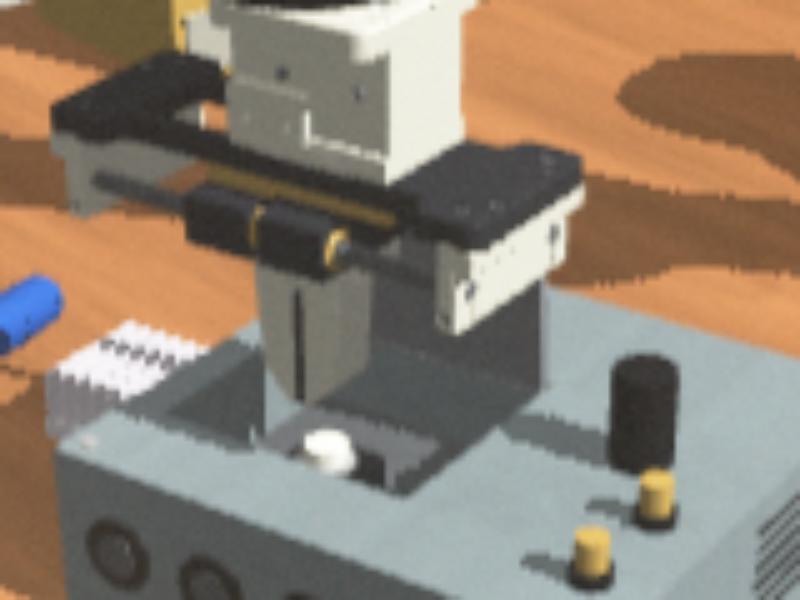

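The fingertips are above the button, roughly centred (button at (321,290) in the wrist view). The open cover is clear behind the body.

```bash
python3 -m creep '[[[-0.1,0,0.6,0,0,0,-1],[-0.1,0,1.2,0,0,0,-1],[-0.1,0,1.7,0,0,0,-1],[-0.1,0,1.7,0,0,0,-1]]]'
python3 - <<'E'
from h import *
print(pix('wrist',[.598,-.079,.064]))
im=snap('wrist','w9.png')
cv2.imwrite('pics/w9c.png',cv2.resize(im[200:360,220:420,::-1],None,fx=3.5,fy=3.5))
cv2.imwrite('pics/s9c.png',cv2.resize(robot.read_camera('scene')[150:270,240:400,::-1],None,fx=5,fy=5)[:600])
E
```

```text
time: 11.45
tool_pos: [0.5999, -0.0789, 0.0435]
tool_rot: [3.139, -0.003, 0.29]
contact_force: [-0.2, 0.2, 0.1]
opening: 0.0008
[319.494 311.555]
```

View pics/w9c.png

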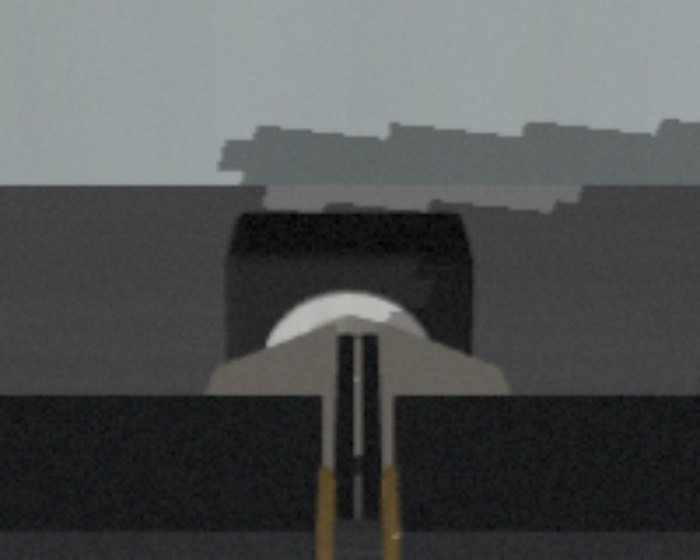

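View pics/s9c.png

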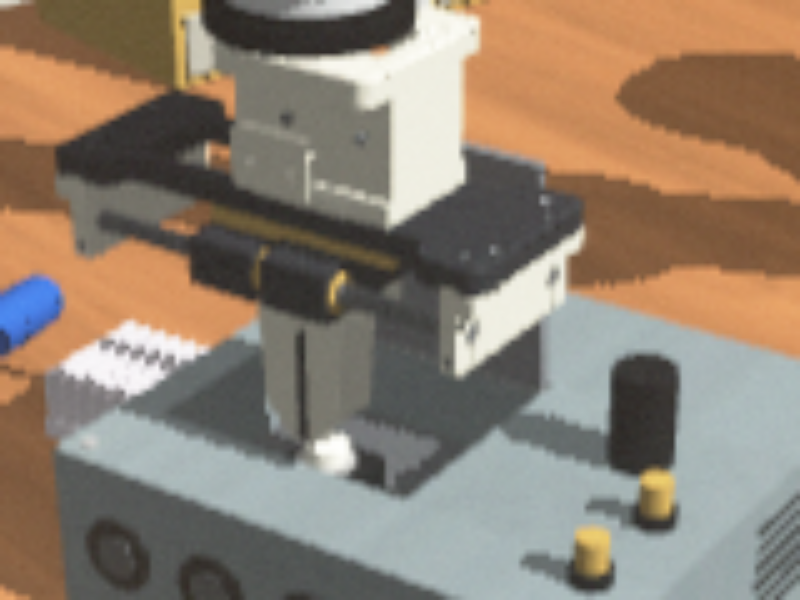

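```bash
python3 - <<'E'
from h import *
s=robot.observe();R0=Rn.from_euler('xyz',s['tool_rot'])
o=np.array([240,150])
for x in (-.0095,0,.0095): print((pix('scene',R0.apply([x,0,-.026])+s['tool_pos'])-o)*5)
for z in(.058,.064): print('B',(pix('scene',[.598,-.079,z])-o)*5)
for d in robot.masks_of('scene','button_top')[:2]:
    a=np.argwhere(d['mask']); print(d['score'],len(a),(a.mean(0)[::-1]-o)*5,(a.min(0)[::-1]-o)*5,(a.max(0)[::-1]-o)*5)
E
```

```text
[330.366 412.427]
[315.975 422.471]
[301.365 432.669]
B [321.51  447.693]
B [321.13  434.404]
0.45 38 [327.632 449.737] [310 435] [345 460]
```

```bash
python3 -m creep '[[[-0.2,0,0.2,0,0,0,-1],[-0.2,0,0.4,0,0,0,-1],[-0.2,0,0.5,0,0,0,-1],[-0.2,0,0.5,0,0,0,-1]]]'; python3 -m creep '[[[0,0,0.1,0,0,0,-1],[0,0,0.2,0,0,0,-1],[0,0,0.3,0,0,0,-1],[0,0,0.3,0,0,0,-1]]]'
```

```text
time: 12.0
tool_pos: [0.5986, -0.0796, 0.0392]
tool_rot: [3.138, -0.004, 0.29]
contact_force: [-0.2, 0.1, -0.7]
opening: 0.0005
time: 12.4
tool_pos: [0.5988, -0.0797, 0.0363]
tool_rot: [3.138, -0.005, 0.289]
contact_force: [0.1, 0.1, 1.9]
opening: 0.0005
```

```bash
python3 -m creep '[[[0,0,0.1,0,0,0,-1],[0,0,0.2,0,0,0,-1],[0,0,0.4,0,0,0,-1],[0,0,0.4,0,0,0,-1]]]'; python3 -m creep '[[[0,0,0.1,0,0,0,-1],[0,0,0.3,0,0,0,-1],[0,0,0.3,0,0,0,-1]]]'
```

```text
time: 12.8
tool_pos: [0.5988, -0.0797, 0.0328]
tool_rot: [3.138, -0.005, 0.29]
contact_force: [-3.0, 0.5, 7.2]
opening: 0.0004
time: 13.1
tool_pos: [0.599, -0.0797, 0.0325]
tool_rot: [3.137, -0.006, 0.29]
contact_force: [-7.6, 0.9, 23.2]
opening: 0.0004
```

Hard stop reached (23 N, no further travel), at the expected height of about 58 mm. Going straight up to check.

```bash
python3 -m creep '[[[0,0,-3,0,0,0,-1],[0,0,-7,0,0,0,-1],[0,0,-12,0,0,0,-1],[0,0,-17,0,0,0,-1],[0,0,-21,0,0,0,-1],[0,0,-21,0,0,0,-1],[0,0,-21,0,0,0,-1]]]'
python3 - <<'E'
from h import *
im=snap('wrist','w10.png'); 
cv2.imwrite('pics/w10c.png',cv2.resize(im[120:320,220:440,::-1],None,fx=3,fy=3))
im=robot.read_camera('scene'); cv2.imwrite('pics/s10c.png',cv2.resize(im[150:270,240:400,::-1],None,fx=5,fy=5)[:600])
E
```

```text
time: 13.8
tool_pos: [0.5977, -0.0792, 0.2427]
tool_rot: [3.136, -0.007, 0.29]
contact_force: [-0.7, -0.5, -0.4]
opening: 0.0006
```

View pics/w10c.png

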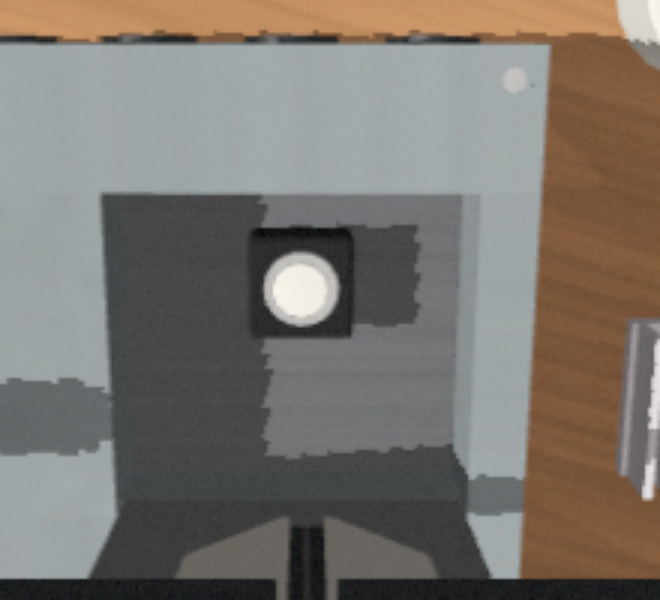

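View pics/s10c.png

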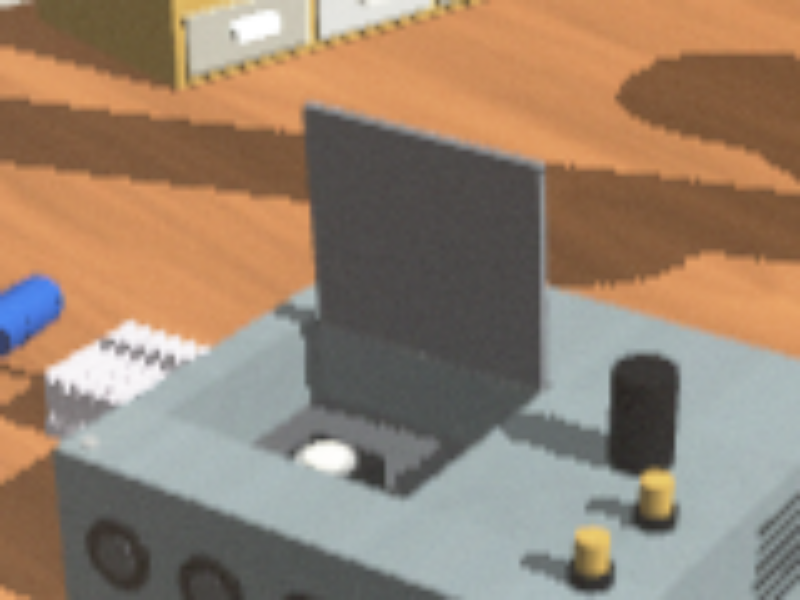

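The button is now concentric and low, fully home, and the cover stands open. Next I go over the cover to its robot side.

```bash
python3 - <<'E'
from h import *
goal([.501,-.1036,.2427],.289)
goal([.501,-.1036,.134],.289)
E
```

```text
shift cm [-9.875 -0.37  -0.254] rot deg [ 0.175 -0.188  0.046]
shift cm [-9.911 -0.403 10.616] rot deg [ 0.175 -0.188  0.046]
```

```bash
python3 -m creep '[[[-5,-0.4,-0.2,0.2,-0.2,0,-1],[-9.9,-0.4,-0.2,0.2,-0.2,0,-1],[-9.9,-0.4,-0.2,0.2,-0.2,0,-1],[-9.9,-0.4,4,0.2,-0.2,0,-1],[-9.9,-0.4,8,0.2,-0.2,0,-1],[-9.9,-0.4,10.6,0.2,-0.2,0,-1],[-9.9,-0.4,10.6,0.2,-0.2,0,-1],[-9.9,-0.4,10.6,0.2,-0.2,0,-1]]]'
python3 - <<'E'
from h import *
goal([.501,-.1036,.134],.289)
snap('wrist','w11.png')
im=robot.read_camera('scene'); cv2.imwrite('pics/s11c.png',cv2.resize(im[110:270,240:440,::-1],None,fx=3.7,fy=3.7)[:600])
E
```

```text
time: 14.7
tool_pos: [0.5011, -0.1035, 0.1338]
tool_rot: [-3.14, 0.002, 0.29]
contact_force: [0.8, -0.1, 0.7]
opening: 0.0004
shift cm [-0.015  0.009 -0.024] rot deg [-0.087  0.09   0.046]
```

View pics/s11c.png

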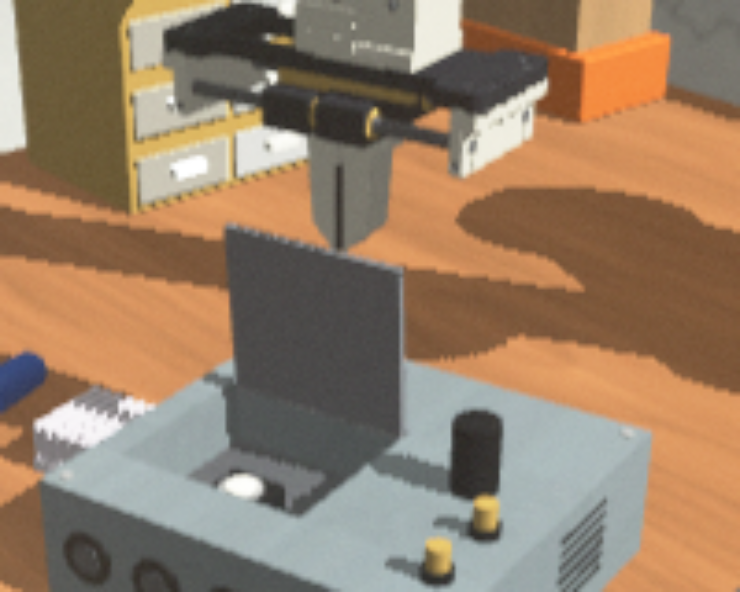

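View pics/w11.png

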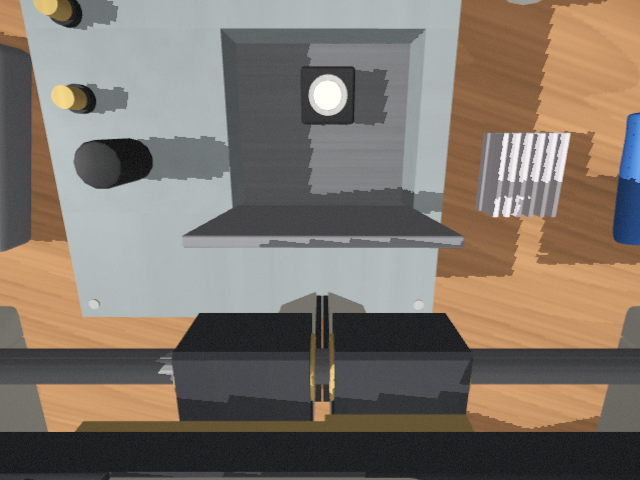

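The fingertips stand behind the cover (its top edge is at wrist row 243, the tips at row 293). I'll push it over along an arc.

```bash
python3 -m creep '[[[1,0,0.4,0,0,0,-1],[2.2,0,0.4,0,0,0,-1],[2.8,0,0.4,0,0,0,-1],[3.5,0,0.4,0,0,0,-1],[4.2,0,0.6,0,0,0,-1],[4.9,0,0.8,0,0,0,-1],[5.5,0,1.1,0,0,0,-1],[6.1,0,1.4,0,0,0,-1]]]'
python3 - <<'E'
from h import *
goal([.501+.0615*.958,-.1036+.0615*.285,.12],.289)
snap('wrist','w12.png')
im=robot.read_camera('scene'); cv2.imwrite('pics/s12c.png',cv2.resize(im[110:270,240:440,::-1],None,fx=3.7,fy=3.7)[:600])
E
```

```text
time: 15.6
tool_pos: [0.5614, -0.0863, 0.1214]
tool_rot: [3.141, -0.002, 0.29]
contact_force: [-1.7, -0.9, 2.2]
opening: 0.0004
shift cm [-0.133 -0.059  0.139] rot deg [ 0.06  -0.124  0.052]
```

View pics/s12c.png

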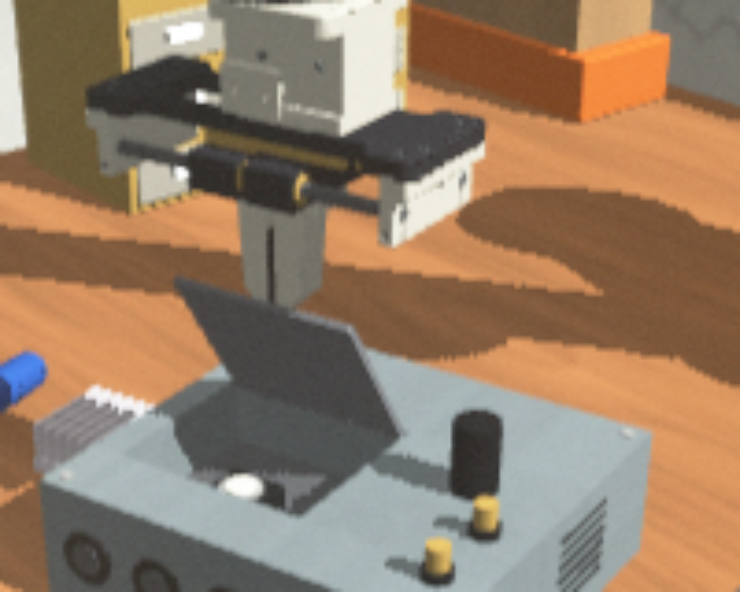

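View pics/w12.png

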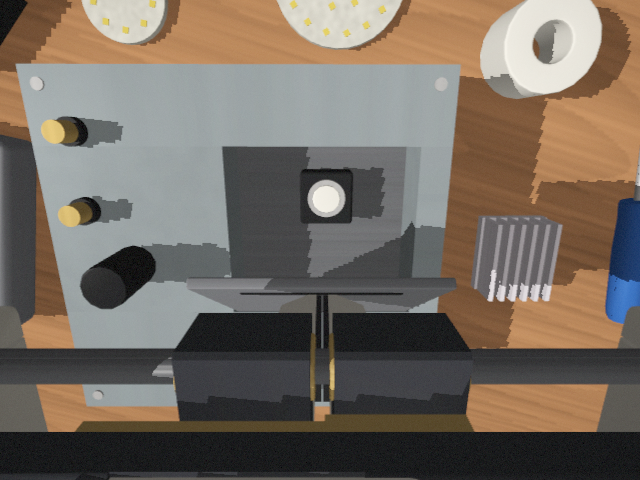

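It swings down as planned (2.8 N contact). Continuing the arc.

```bash
python3 -m creep '[[[0.6,0,0.4,0,0,0,-1],[1.1,0,0.9,0,0,0,-1],[1.6,0,1.4,0,0,0,-1],[2.1,0,1.9,0,0,0,-1],[2.5,0,2.5,0,0,0,-1],[2.9,0,3.1,0,0,0,-1],[3.2,0,3.7,0,0,0,-1],[3.5,0,4.3,0,0,0,-1]]]'
python3 - <<'E'
from h import *
snap('wrist','w13.png')
E
```

```text
time: 16.5
tool_pos: [0.5953, -0.076, 0.0775]
tool_rot: [3.141, -0.002, 0.29]
contact_force: [0.9, -0.7, 3.4]
opening: 0.0005
```

View pics/w13.png

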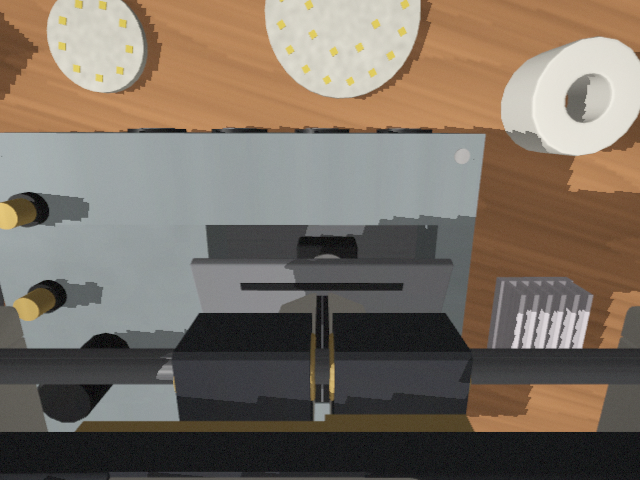

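Cover about 20° from closed, with the tips (322,295) still short of its slot. Finishing the swing.

```bash
python3 -m creep '[[[0.2,0,0.5,0,0,0,-1],[0.4,0,1.0,0,0,0,-1],[0.6,0,1.5,0,0,0,-1],[0.8,0,2.0,0,0,0,-1],[0.9,0,2.4,0,0,0,-1],[1.0,0,2.7,0,0,0,-1],[1.0,0,2.7,0,0,0,-1]]]'
python3 -m creep '[[[0,0,0.1,0,0,0,-1],[0,0,0.3,0,0,0,-1],[0,0,0.5,0,0,0,-1],[0,0,0.5,0,0,0,-1]]]'
```

```text
time: 17.25
tool_pos: [0.6044, -0.0728, 0.0489]
tool_rot: [-3.141, -0.0, 0.29]
contact_force: [-2.5, -0.4, 3.1]
opening: 0.0006
time: 17.65
tool_pos: [0.6046, -0.0729, 0.046]
tool_rot: [3.141, -0.001, 0.29]
contact_force: [-7.7, 0.3, 16.4]
opening: 0.0004
```

```bash
python3 -m creep '[[[0,0,0.2,0,0,0,-1],[0,0,0.2,0,0,0,-1],[0,0,0.2,0,0,0,-1]]]'
python3 -m creep '[[[0,0,-0.5,0,0,0,-1],[0,0,-2,0,0,0,-1],[0,0,-5,0,0,0,-1],[0,0,-10,0,0,0,-1],[0,0,-15,0,0,0,-1],[0,0,-20,0,0,0,-1],[0,0,-20,0,0,0,-1],[0,0,-20,0,0,0,-1]]]'
python3 -m creep '[[[-4,0,-2,0,0,0,-1],[-4,0,-2,0,0,0,-1],[-4,0,-2,0,0,0,-1],[-4,0,-2,0,0,0,-1],[-4,0,-2,0,0,0,-1],[-4,0,-2,0,0,0,-1],[-4,0,-2,0,0,0,-1],[-4,0,-2,0,0,0,-1]]]'
python3 - <<'E'
from h import *
snap('wrist','w14.png')
im=robot.read_camera('scene'); cv2.imwrite('pics/s14c.png',cv2.resize(im[110:270,240:440,::-1],None,fx=3.7,fy=3.7)[:600])
for d in robot.look_for('scene','cover_press')[:2]: print(d['score'],toworld('scene',d['centre']))
E
```

```text
time: 17.95
tool_pos: [0.6046, -0.0729, 0.046]
tool_rot: [3.141, -0.002, 0.291]
contact_force: [-6.1, 0.8, 16.6]
opening: 0.0004
time: 18.75
tool_pos: [0.6049, -0.0728, 0.2471]
tool_rot: [3.139, -0.005, 0.291]
contact_force: [-0.1, 0.2, -0.3]
opening: 0.0005
time: 19.55
tool_pos: [0.5666, -0.0842, 0.2666]
tool_rot: [3.139, -0.005, 0.291]
contact_force: [0.3, 0.0, 1.1]
opening: 0.0004
0.69 [ 0.582 -0.075  0.074]
```

View pics/s14c.png

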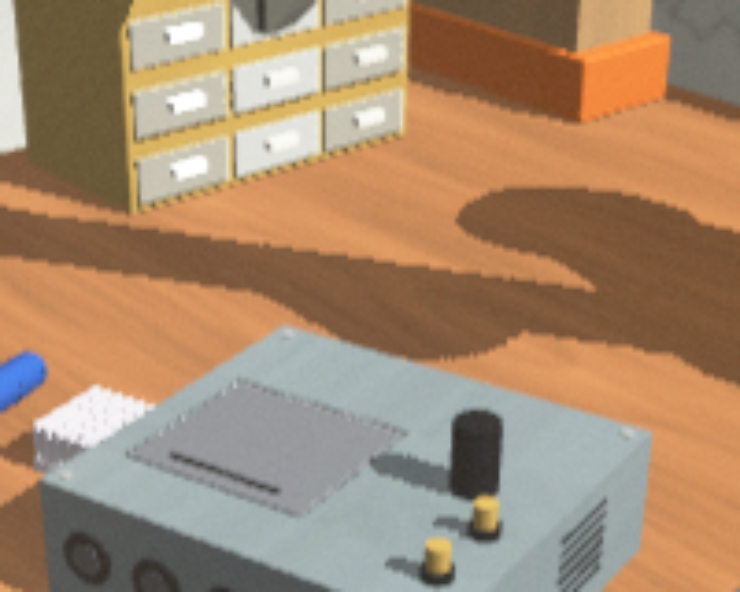

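View pics/w14.png

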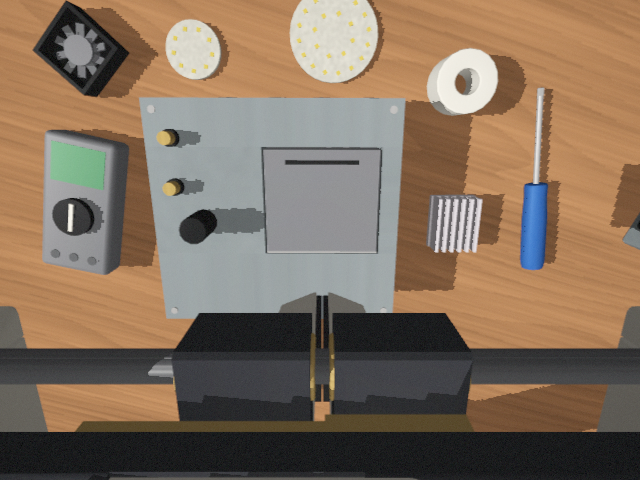

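The cover is shut flush 1.6 s after release (wrist pixels 262–382, 148–254), the capacitor, posts and loose parts are where they were, and the robot touches nothing. Handing in.

```bash
python3 -c "
from h import *
print(robot.hand_in()); print(robot.observe()['time'])"
```

```text
the job is handed in; nothing more can be done
None
the job is handed in; nothing more can be done
```

The job is done as asked and handed in at about 19.7 s, well inside the 51 s limit. Using only the closed fingertips:

1. **Opening:** I pressed the cover's free edge to its stop (15 N) and let go. It sprang fully open.
2. **Button:** I pushed it to its hard stop. It took 23 N with no further travel, at the expected height of about 58 mm.
3. **Closing:** I swung the cover down from behind, pressed it to its stop again (about 17 N) and released.

**Last checks:** In the wrist and scene pictures, 1.6 s after release, the cover lies flush and stays shut by itself. The capacitor and the other loose parts in view look unmoved, and the gripper was clear of everything. After it was pushed, the button looked low and concentric in both cameras.

**Disagreements:**
- **Fingertip length:** The closed fingertips were about 26 mm behind the reported TCP, not 14 mm ahead of it. I found this from both cameras and the contact force, and worked with the measured value.
- **Wrong detections:** The networks first reported the LED board as the cover. They also gave low-scoring wrong hits for the button, which I rejected against the pictures.
- **Button position:** The scene and wrist cameras differed by about 3 mm. I went with the wrist camera.

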